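# Sort ingots and ring blanks into a stacking tray set for the safe

### The arm

A 6-joint arm with a two-finger parallel gripper is mounted at the origin on a cart in front of the work surface, level with it; the furniture and walls round the work are solid. World frame = base frame: x ahead of the robot, y to its left, z up, the work surface at z = 0. Lengths are in m, angles in rad, forces in N, time in s.
With the tool pointing down it reaches from about 0.25 to 0.725 m from the base axis. Payload 9.7 kg.
Tool frame: the origin (TCP) lies midway between the tips of the shut fingers; the grasp point (between the pads) lies 19 mm behind it; z points along the fingers, y is the line along which they close (so a half turn about z gives the same grasp; the last joint's range is limited). The gripper opens to 85 mm and grips with 20 to 120 N. Pads are 22 mm wide; open, the fingers measure 114 mm over their backs; the gripper's body (76 mm by 85 mm) begins 54 mm behind the grasp point. The pads swing forward as they close: fully open they stand 13 mm farther back than shut.
Start: joints at [1.229, 0.087, 0.176, 1.66, 0, 1.571], TCP at [0.184, 0.518, 0.231] pointing down, gripper open.
Joint ranges: [-3.13, 3.13], [-0.85, 1.81], [-1.15, 1.24], [-2.2, 2.28], [-1.44, 1.52], [-3.14, 3.14]. Speed limits (rad/s): [2.22, 2.22, 2.57, 3.14, 3.14, 3.14].

### API

Orientations are given as a unit quaternion [w, x, y, z].
In Python, from station import telemetry, grab_frame, workorder gives the robot as it stands.
- The arm moves only by the shell command python3 -m creep 'ROWS' [OPENING] [FORCE]. ROWS is JSON, a list that holds one entry, the list of rows, each a list of 6 numbers: the shift along the world's x, y, z normalised to -1 to 1, where 1 is 0.025 m, then the turn, a rotation vector about the world's x, y, z normalised to -1 to 1, where 1 is 0.12 rad. A call has 1 to 12 rows; each row shifts and turns the commanded pose from where the row before left it; what a row does not reach is not made up. A row lasts 1/10 s, in which the tool goes at most 50 mm and 8.59 degrees, less where a joint would pass 70% of its speed; a pose out of reach is approached as far as the arm can. A call with a number of a shift or a turn outside -1 to 1 is refused whole. A call with a gripper value outside its range is refused whole. OPENING is the closure, from -1 (fully open) to 1 (shut), set as the call begins (- or left out, the last holds). The fingers move at their own pace and stop on an object; FORCE is the grip in N (left out, the last holds). Time passes only in rows, so rows that do not move let the fingers close. It gives the time, the measured TCP pose, the force, the opening and the grip force at its end, in the units of the state.
- telemetry.observe(): the state, without advancing time (a new reading comes with each control period).
- grab_frame(name): name is "scene" or "side" or "wrist"; returns a dict with "img" (384x512x3 uint8, red, green, blue), "depth" (384x512 float32, m along the optical axis (not along the pixel's ray), 0 where there is no reading), "vertical_fov" (degrees; the focal length in pixels is half the picture's height over the tangent of half this angle, whatever the lens; pixels are square), "cx", "cy" (the principal point, pixels), "dist" ([k1, k2, p1, p2, k3] as OpenCV has them; the pictures are not rectified), "rvec" (rotation vector, rad) and "tvec" (3), from world to camera coordinates, as OpenCV has them. Camera axes: x right, y down, z forward; pixel columns grow to the right and rows downward; lengths in m; the calibration is good to about 2 mm. A picture is of the moment at which its call begins.
- workorder.hand_in(): hands the job in; it is judged then, once.
The state is a dict: "time": time; "joints": joint angles; "dq": joint speeds; "joint_efforts": joint torques, N m; "tcp_pos": TCP position; "tool_rot": TCP orientation; "force": force on the tool from outside, world axes, zero at the start; "ft_torque": the same for the moment, N m; "finger_gap": opening from 0.0 (shut) to 1.0 (fully open); "grip_force": force on a finger pad.
Only numpy, scipy, OpenCV 4.12 (cv2) and the standard library are available. Lean on these libraries where they do the work, as an engineer would, in place of code of your own. Each camera call takes 0.05 s, during which the arm holds its last target. There are 200 camera calls.

### The job

Put the day's silver away for the safe: lay the two cast ingots flat in the ingot tray (the one with four corner posts), one in each bay, put the two ring blanks on the ring tray, one over each of its two pegs and down on the deck, and stack the ring tray on top of the ingot tray so that all four corner pins are fully home in its holes and it sits level. Leave the tins, the pot and the wax where they are.

Things in the scene. Friction and masses are not known exactly. Their poses are not given: they have to be found in the camera images.
- ingot_tray: loose lower tray, wood, 0.5 kg, 130 (x) by 68 mm (y); origin: centre of underside. Floor 8 mm up, lip to 12 mm; a 5 mm ridge (to 12.5 mm) at x = 0 parts two bays: an ingot lies in each along y, about x = +-28 mm, y = 0. Corner posts 16 mm square, 34 mm high, at x = +-57, y = +-26 mm; on each a brass pin 8 mm thick tapering to 3 mm, tip at 43 mm. They carry the ring tray, its underside 34 mm up.
- ring_tray: loose upper tray, wood, 0.16 kg, 130 (x) by 68 mm (y); origin: centre of underside. Felt deck 18 mm up, lip to 22 mm; ring pegs at x = +-30 mm, y = 0: 9 mm thick, 5 mm near the top, tip at 34 mm. Underside: four holes 12 mm wide, 11 mm deep, at x = +-57, y = +-26 mm, for the lower tray's pins, either way round. Grip across the 68 mm width at mid-length, low; carry it empty or loaded.
- ring_1: ring blank, plain silver-grey band lying flat: outside diameter 26 mm, bore 20 mm, 10 mm high. Origin: centre of its underside, z up along its axis. Take it from above across its outside. The two ring blanks are alike.
- ring_2: ring blank, plain silver-grey band lying flat: outside diameter 26 mm, bore 20 mm, 10 mm high. Origin: centre of its underside, z up along its axis. Take it from above across its outside. The two ring blanks are alike.
- ingot_1: cast ingot, silver-grey bar lying flat: 44 mm long (x), 14 mm wide at the foot and 13 mm at the top (y), 12 mm high. Origin: centre of its underside, z up. Take it from above across its width. The two ingots are alike.
- ingot_2: cast ingot, silver-grey bar lying flat: 44 mm long (x), 14 mm wide at the foot and 13 mm at the top (y), 12 mm high. Origin: centre of its underside, z up. Take it from above across its width. The two ingots are alike.
- tin_steel_b: bystander, not part of the job, to be left where it stands; loose. Origin: centre of its underside. Open shallow round tin of grey steel, 54 mm across, 13 mm high.
- yellow_pot: bystander, not part of the job, to be left where it stands; loose. Origin: centre of its underside. Round pot with a clear lid, 47 mm across, 24 mm high.
- wax_disc: bystander, not part of the job, to be left where it stands; loose. Origin: centre of its underside. Round cake of wax, 32 mm across, 10 mm high.
- tin_brown_b: bystander, not part of the job, to be left where it stands; loose. Origin: centre of its underside. Open shallow round brown tin, 66 mm across, 17 mm high.

How it is judged:
By the outcome, as a careful person would: the job done as asked, in the order asked, and still so for the second after the job is handed in, with the robot touching nothing.
It also fails if it takes over 122 s, if anything falls off the work surface, if the arm or the gripper's body presses on something with over 40 N, if the wrist force passes 120 N, or if a joint passes its speed limit or range.

## Working session

There is one attempt and no reset: what is moved stays moved. The work goes in short steps, Python scripts to look and compute and a shell command to move; the robot and the scene stay as the last step left them, time stands still between calls to the robot, and variables do not carry over. Pictures are saved under pics/ and viewed, at most 14 in all, crops included, and the job is handed in when it is done.

```bash
ls; mkdir -p pics; cat > h.py <<'E'
import numpy as np, cv2
from station import telemetry, grab_frame, workorder
def cam(f):
    h,w=f["img"].shape[:2]; fl=h/2/np.tan(np.radians(f["vertical_fov"])/2)
    K=np.array([[fl,0,f["cx"]],[0,fl,f["cy"]],[0,0,1.]])
    R=cv2.Rodrigues(np.array(f["rvec"],float))[0]; t=np.array(f["tvec"],float).ravel()
    return K,np.array(f["dist"],float),R,t
def rays(f,uv):
    K,d,R,t=cam(f)
    n=cv2.undistortPoints(np.array(uv,float).reshape(-1,1,2),K,d).reshape(-1,2)
    return -R.T@t, np.c_[n,np.ones(len(n))]@R
def plane(f,uv,z):
    c,r=rays(f,uv); s=(z-c[2])/r[:,2]; return c+r*s[:,None]
def cloud(f):
    h,w=f["depth"].shape; v,u=np.mgrid[:h,:w]
    c,r=rays(f,np.c_[u.ravel(),v.ravel()]); return (c+r*f["depth"].ravel()[:,None]).reshape(h,w,3)
def proj(f,P):
    K,d,R,t=cam(f); return cv2.projectPoints(np.array(P,float).reshape(-1,1,3),np.array(f["rvec"],float),t,K,d)[0].reshape(-1,2)
def save(f,n): cv2.imwrite("pics/"+n,f["img"][:,:,::-1])
E
python3 - <<'E'
from h import *
import pickle
for n in ("scene","side","wrist"):
    f=grab_frame(n); save(f,n+"0.png"); pickle.dump(f,open(n+"0.pkl","wb"))
    K,d,R,t=cam(f); print(n,-R.T@t,R[2],f["vertical_fov"],d,(f["depth"]>0).mean())
print(telemetry.observe())
E
```

```text
pics
scene [ 0.01973996 -0.30909447  0.68819136] [ 0.5747588   0.41058313 -0.70786568] 55.26001238755326 [-0.04723584  0.          0.          0.          0.        ] 0.9960988362630209
side [ 0.49032762 -0.70331356  0.60234773] [ 0.04952026  0.81631714 -0.57547726] 53.95967235317801 [-0.00257639  0.          0.          0.          0.        ] 0.9908498128255209
wrist [0.11300857 0.54342407 0.37223709] [ 0.27112944 -0.09850237 -0.95748948] 63.91382769842401 [-0.06847982  0.          0.          0.          0.        ] 0.9956461588541666
{'time': 0.15, 'joints': array([1.22900735e+00, 8.73407047e-02, 1.75315817e-01, 1.65981279e+00,
       1.19322199e-05, 1.57081751e+00]), 'dq': array([ 0.00016947, -0.00086098,  0.00366211, -0.00020357, -0.00104967,
       -0.00031908]), 'joint_efforts': array([-4.04284783e-04, -5.20761216e+01,  4.65044332e+01,  1.38846925e-02,
       -6.60885848e-05, -4.82133373e-06]), 'tcp_pos': array([0.18428168, 0.51801764, 0.23074193]), 'tool_rot': array([-9.44217984e-05,  1.70074295e-01,  9.85431105e-01, -5.12076804e-04]), 'force': array([ 0.46900915,  0.50597007, -0.21103268]), 'ft_torque': array([ 0.01860633, -0.05956416, -0.03615844]), 'grip_force': 0.0, 'finger_gap': 1.0004467347907398}
```

View pics/scene0.png

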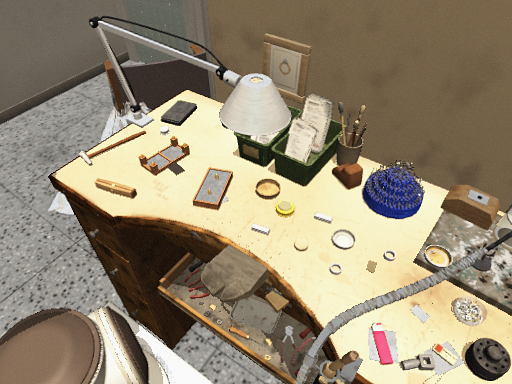

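View pics/side0.png

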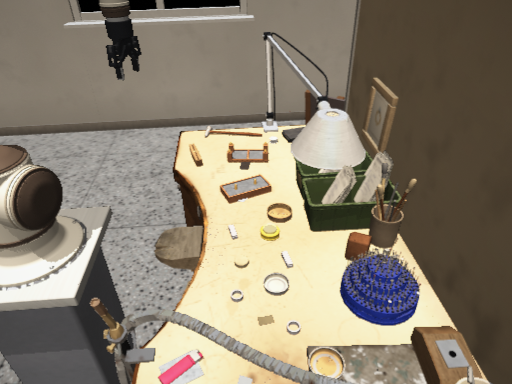

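View pics/wrist0.png

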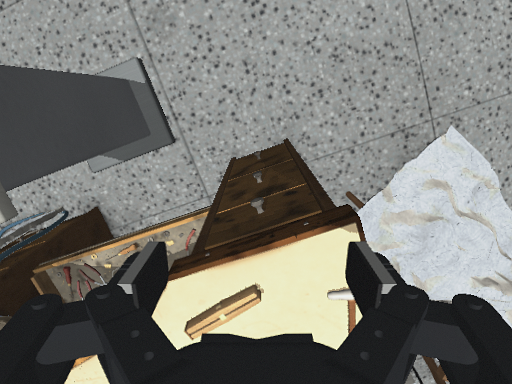

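The scene view shows the ingot tray at (165,157), ring tray (213,188), ingots at (260,229) and (323,217), and rings at (335,269) and (390,255). In the side view they are at (248,155), (246,188), (233,232), (287,259), (237,295) and (293,327). The wrist camera only sees the bench edge.

```bash
cat >> h.py <<'E'
def tri(fa,ua,fb,ub):
    ca,ra=rays(fa,[ua]); cb,rb=rays(fb,[ub]); ra=ra[0];rb=rb[0]
    s=np.linalg.lstsq(np.c_[ra,-rb],cb-ca,rcond=None)[0]
    a=ca+s[0]*ra; b=cb+s[1]*rb; return (a+b)/2,np.linalg.norm(a-b)
def seg(f,uv,kind,r=30):
    """blob nearest uv; kind silver: low saturation ; wood: dark against the cream"""
    hsv=cv2.cvtColor(f["img"],cv2.COLOR_RGB2HSV).astype(int)
    m=(hsv[...,1]<45) if kind=="silver" else (hsv[...,2]<175)|(hsv[...,1]>110)
    w=np.zeros(m.shape,bool); u,v=map(int,uv); w[max(0,v-r):v+r,max(0,u-r):u+r]=1
    m=(m&w).astype(np.uint8)
    cs=[c for c in cv2.findContours(m,cv2.RETR_EXTERNAL,cv2.CHAIN_APPROX_NONE)[0] if len(c)>8]
    return min(cs,key=lambda c:-cv2.contourArea(c)) if cs else None
E
python3 - <<'E'
from h import *
import pickle
s=pickle.load(open("scene0.pkl","rb")); d=pickle.load(open("side0.pkl","rb"))
its={"ing1":((260,229),(233,232),"silver",14),"ing2":((323,217),(287,259),"silver",14),"ring1":((335,269),(237,295),"silver",11),"ring2":((390,255),(293,327),"silver",11)}
for n,(a,b,k,r) in its.items():
    o=[]
    for f,uv in((s,a),(d,b)):
        c=seg(f,uv,k,r); q=cv2.minAreaRect(c); (x,y,w,h)=cv2.boundingRect(c)
        o.append((x+(w-1)/2,y+(h-1)/2))
        P=plane(f,c.reshape(-1,2),0.011); (cx,cy),(L,W),an=cv2.minAreaRect((P[:,:2]*1000).astype(np.float32))
        z=cloud(f)[c.reshape(-1,2)[:,1],c.reshape(-1,2)[:,0],2]
        print(n,np.round(o[-1],1),"rect mm",np.round([cx,cy,L,W,an],1),"depth z",np.percentile(z,[10,50,90]).round(4))
    p,e=tri(s,o[0],d,o[1]); print("  tri",p.round(4),"gap",round(e,4))
for f,n,uvs in((s,"s",((165,157),(213,188),(268,188),(285,208),(301,245),(344,240))),(d,"d",((248,155),(246,188),(280,213),(270,232),(242,263),(276,284)))):
    C=cloud(f)
    for uv in uvs: print(n,uv,C[uv[1],uv[0]].round(3))
for n,f,b in(("s",s,(130,120,250,220)),("d",d,(210,130,290,210))):
    x0,y0,x1,y1=b; c=cv2.resize(f["img"][y0:y1,x0:x1],None,fx=5,fy=5,interpolation=2)[...,::-1]; cv2.imwrite(f"pics/trays_{n}.png",c)
a=cv2.imread("pics/trays_s.png");b=cv2.imread("pics/trays_d.png")
b=cv2.resize(b,(400,400)); 
im=np.zeros((500,800,3),np.uint8); im[:333,:400]=cv2.resize(a,(400,333)); im[:400,400:]=b; cv2.imwrite("pics/trays.png",im)
E
```

```text
ing1 [260.5 229. ] rect mm [477.6   2.9  17.9  43.4  11.5] depth z [0.0027 0.0069 0.0117]
ing1 [232.  231.5] rect mm [ 4.812e+02 -4.000e-01  1.380e+01  5.170e+01  1.210e+01] depth z [0.0028 0.0085 0.0118]
  tri [0.4796 0.0027 0.007 ] gap 0.0
ing2 [322.5 217. ] rect mm [ 595.1 -103.4   21.7   41.5    9.7] depth z [-0.003   0.0042  0.0101]
ing2 [287. 259.] rect mm [ 597.4 -106.7   15.6   50.3    9. ] depth z [0.0028 0.0082 0.012 ]
  tri [ 0.5992 -0.1009  0.0042] gap 0.0007
ring1 [336. 268.] rect mm [ 479.4 -194.1   29.3   24.6    4.3] depth z [-0.0005  0.0033  0.0093]
ring1 [236.5 295. ] rect mm [ 483.1 -197.1   25.7   31.    17.9] depth z [-0.0018  0.0047  0.0094]
  tri [ 0.4826 -0.1945  0.0067] gap 0.0004
ring2 [390.  254.5] rect mm [ 5.791e+02 -2.788e+02  3.110e+01  2.450e+01  4.000e-01] depth z [0.0007 0.0077 0.0101]
ring2 [293.5 326.5] rect mm [ 583.6 -281.4   28.3   23.8   81.4] depth z [-0.0016  0.005   0.0092]
  tri [ 0.5839 -0.279   0.007 ] gap 0.0006
s (165, 157) [0.541 0.38  0.011]
s (213, 188) [0.516 0.179 0.017]
s (268, 188) [0.611 0.068 0.002]
s (285, 208) [ 0.556 -0.017  0.025]
s (301, 245) [ 0.495 -0.1    0.005]
s (344, 240) [ 0.569 -0.174 -0.002]
d (248, 155) [0.543 0.377 0.01 ]
d (246, 188) [0.525 0.172 0.019]
d (280, 213) [0.607 0.072 0.   ]
d (270, 232) [ 0.569 -0.026  0.021]
d (242, 263) [ 0.498 -0.108  0.009]
d (276, 284) [ 0.566 -0.168  0.001]
```

View pics/trays.png

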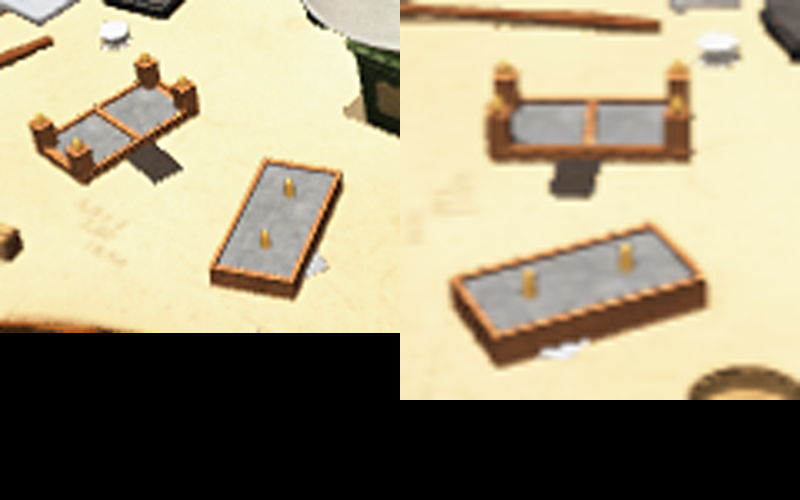

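The crop confirms the ingot tray is near (0.543, 0.380) with its long side roughly along x. The ring tray is near (0.52, 0.176), turned about 20°. Next I move above ingot 1 and check with the wrist camera.

```bash
python3 -m creep '[[[0.57,-0.98,0,0,0,-0.41],[0.57,-0.98,0,0,0,-0.41],[0.57,-0.98,0,0,0,-0.41],[0.57,-0.98,0,0,0,-0.41],[0.57,-0.98,0,0,0,-0.41],[0.57,-0.98,0,0,0,-0.41],[0.57,-0.98,0,0,0,-0.41],[0.57,-0.98,0,0,0,-0.41],[0.57,-0.98,0,0,0,-0.41],[0.57,-0.98,0,0,0,-0.41],[0.57,-0.98,0,0,0,-0.41],[0.57,-0.98,0,0,0,-0.41]]]' -1 40
python3 -m creep '[[[0.57,-0.98,0,0,0,-0.41],[0.57,-0.98,0,0,0,-0.41],[0.57,-0.98,0,0,0,-0.41],[0.57,-0.98,0,0,0,-0.41],[0.57,-0.98,0,0,0,-0.41],[0.57,-0.98,0,0,0,-0.41],[0.57,-0.98,0,0,0,-0.41],[0.57,-0.98,0,0,0,-0.41],[0.57,-0.98,0,0,0,-0.41],[0,0,0,0,0,0]]]'
python3 - <<'E'
from h import *
import pickle
f=grab_frame("wrist"); save(f,"w1.png"); pickle.dump(f,open("w1.pkl","wb"))
s=pickle.load(open("scene0.pkl","rb")); C=cloud(s).reshape(-1,3); C=C[s["depth"].ravel()>0]
for lo,hi in((.1,.2),(.2,.3),(.3,.5)):
    m=(C[:,2]>lo)&(C[:,2]<hi)&(abs(C[:,1])<.7)&(C[:,0]>.2)&(C[:,0]<.95)
    H=np.unique(np.round(C[m][:,:2]/.1).astype(int),axis=0,return_counts=True); print(lo,[(tuple(a),b) for a,b in zip(H[0].tolist(),H[1]) if b>20])
E
```

```text
time: 1.35
tcp_pos: [0.3557, 0.2231, 0.2312]
tool_rot: [-0.0, 0.45, 0.893, -0.0]
force: [-0.1, 0.7, 0.1]
finger_gap: 1.002
grip_force: 0.0
time: 2.35
tcp_pos: [0.4845, 0.0015, 0.2305]
tool_rot: [-0.0, 0.636, 0.771, -0.001]
force: [-0.9, 0.0, 0.3]
finger_gap: 0.998
grip_force: 0.0
0.1 [((3, -3), np.int64(173)), ((6, 6), np.int64(165)), ((6, 7), np.int64(34)), ((7, 1), np.int64(549)), ((7, 2), np.int64(1562)), ((7, 3), np.int64(339)), ((7, 6), np.int64(36)), ((7, 7), np.int64(24)), ((8, -5), np.int64(29)), ((8, -2), np.int64(77)), ((8, -1), np.int64(114)), ((8, 0), np.int64(435)), ((8, 1), np.int64(712)), ((8, 2), np.int64(107)), ((8, 3), np.int64(23)), ((9, -4), np.int64(1316)), ((9, -3), np.int64(1576)), ((9, -2), np.int64(1407)), ((9, -1), np.int64(1278)), ((9, 0), np.int64(1048)), ((9, 1), np.int64(895)), ((9, 2), np.int64(708)), ((9, 3), np.int64(386)), ((9, 4), np.int64(483)), ((9, 5), np.int64(204))]
0.2 [((6, 7), np.int64(253)), ((7, 2), np.int64(280)), ((7, 3), np.int64(59)), ((7, 4), np.int64(274)), ((7, 5), np.int64(309)), ((7, 6), np.int64(288)), ((8, 2), np.int64(229)), ((8, 3), np.int64(135)), ((8, 4), np.int64(67)), ((8, 5), np.int64(38)), ((9, -4), np.int64(676)), ((9, -3), np.int64(2013)), ((9, -2), np.int64(1775)), ((9, -1), np.int64(1565)), ((9, 0), np.int64(1381)), ((9, 1), np.int64(1290)), ((9, 2), np.int64(1144)), ((9, 3), np.int64(897)), ((9, 4), np.int64(848)), ((9, 5), np.int64(393))]
0.3 [((6, 7), np.int64(108)), ((7, 6), np.int64(57)), ((7, 7), np.int64(33)), ((9, -4), np.int64(32)), ((9, -3), np.int64(3316)), ((9, -2), np.int64(3713)), ((9, -1), np.int64(2761)), ((9, 0), np.int64(2030)), ((9, 1), np.int64(1476)), ((9, 2), np.int64(1038)), ((9, 3), np.int64(709)), ((9, 4), np.int64(462)), ((9, 5), np.int64(147))]
```

View pics/w1.png

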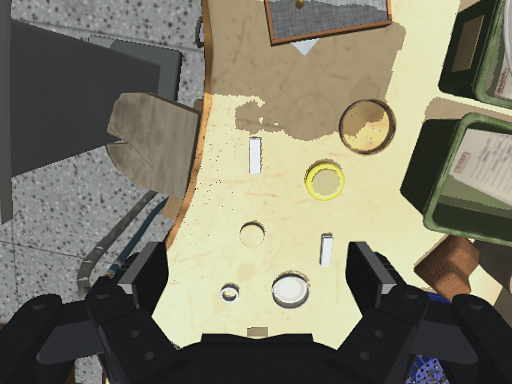

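Wrist view: ingot 1 at (255,155), ingot 2 at (326,250), ring 1 at (230,293), and both tins, the pot and the wax are visible. Now I refine their positions.

```bash
cat >> h.py <<'E'
def top_rect(f,uv,r,z):
    c=seg(f,uv,"silver",r).reshape(-1,2); P=plane(f,c,z)
    (cx,cy),(L,W),an=cv2.minAreaRect((P[:,:2]*1000).astype(np.float32))
    if L>W: L,W,an=W,L,an+90
    an=(an+90)%180-90
    return np.round([cx,cy,L,W,an],1),c   # an: direction of the short side, deg
def mid(c): return (c.min(0)+c.max(0))/2
E
python3 - <<'E'
from h import *
import pickle
w,s,d=[pickle.load(open(n+".pkl","rb")) for n in("w1","scene0","side0")]
C=cloud(w)
for n,uv,r,us,ud,rs in(("ing1",(255,155),26,(260,229),(233,232),14),("ing2",(326,250),22,(323,217),(287,259),14),("ring1",(230,293),14,(335,269),(237,295),11)):
    q,c=top_rect(w,uv,r,.012 if n[0:2]=="in" else .005)
    o=[mid(seg(f,u,"silver",rs).reshape(-1,2)) for f,u in((s,us),(d,ud))]
    m=np.zeros(w["depth"].shape,np.uint8); cv2.drawContours(m,[c.reshape(-1,1,2)],-1,1,-1)
    print(n,mid(c),q,"depthz",np.percentile(C[m>0][:,2],[5,50,95]).round(4),"bbox px",c.min(0),c.max(0))
    for f,p in zip((s,d),o): 
        P,e=tri(w,mid(c),f,p); print("   tri",P.round(4),round(e,4))
E
```

```text
ing1 [254.5 155.5] [478.6   6.8  13.1  42.1  11.1] depthz [0.0067 0.0108 0.0121] bbox px [249 138] [260 173]
   tri [0.4798 0.0046 0.0049] 0.0031
   tri [0.4792 0.0057 0.0044] 0.0008
ing2 [325.5 250. ] [593.7 -98.3  15.5  46.9  10.4] depthz [-0.001   0.0105  0.0119] bbox px [319 234] [332 266]
   tri [ 0.5958 -0.1011  0.0071] 0.0022
   tri [ 0.5974 -0.1018  0.0041] 0.003
ring1 [229.5 292.5] [ 482.1 -191.3   32.6   50.7   22.3] depthz [-0.0024 -0.0005  0.0093] bbox px [216 279] [243 306]
   tri [ 0.4821 -0.1931  0.0048] 0.004
   tri [ 0.4816 -0.1922  0.0038] 0.0018
```

Ingot 1 measures 13×42 mm with mid-height about 5 mm, centred at (0.479, 0.0055), width direction 11.1°. That agrees with the sizes given, so I go down and grip.

```bash
python3 -m creep '[[[-0.22,0.16,-0.9,0,0,0],[0,0,-1,0,0,0],[0,0,-1,0,0,0],[0,0,-1,0,0,0],[0,0,-1,0,0,0],[0,0,-1,0,0,0],[0,0,-1,0,0,0],[0,0,-0.9,0,0,0],[0,0,-0.7,0,0,0],[0,0,-0.5,0,0,0],[0,0,0,0,0,0]]]' 0.05 40
python3 -m creep '[[[0,0,0,0,0,0],[0,0,0,0,0,0],[0,0,0,0,0,0],[0,0,0,0,0,0],[0,0,0,0,0,0],[0,0,0,0,0,0]]]' 1 40
```

```text
time: 3.5
tcp_pos: [0.4768, 0.0082, 0.0049]
tool_rot: [-0.001, 0.634, 0.773, -0.001]
force: [-0.2, -0.1, 0.5]
finger_gap: 0.473
grip_force: 0.0
time: 4.1
tcp_pos: [0.4788, 0.0078, 0.0075]
tool_rot: [0.001, 0.635, 0.773, 0.001]
force: [-1.4, 1.3, 6.6]
finger_gap: 0.135
grip_force: 40.4
```

```bash
python3 -m creep '[[[0,0,0.5,0,0,0],[0,0,1,0,0,0],[0,0,1,0,0,0],[0.2,0.9,1,0,0,0],[0.2,1,1,0,0,0],[0.2,1,1,0,0,0],[0.2,1,1,0,0,-0.2],[0.2,1,0.5,0,0,-0.2],[0.2,1,0,0,0,-0.2],[0.2,1,0,0,0,-0.2],[0.2,1,0,0,0,-0.2],[0.2,1,0,0,0,-0.2]]]' 1 40
python3 -m creep '[[[0.2,1,0,0,0,-0.2],[0.2,1,0,0,0,-0.2],[0.2,1,0,0,0,0],[0,0,0,0,0,0],[0,0,0,0,0,0]]]'
python3 - <<'E'
from h import *
import pickle
f=grab_frame("wrist"); save(f,"w2.png"); pickle.dump(f,open("w2.pkl","wb"))
E
```

```text
time: 5.3
tcp_pos: [0.5232, 0.2311, 0.1822]
tool_rot: [0.0, 0.689, 0.725, 0.0]
force: [-0.0, -0.5, -0.4]
finger_gap: 0.129
grip_force: 39.5
time: 5.8
tcp_pos: [0.5379, 0.3053, 0.1815]
tool_rot: [0.0, 0.705, 0.709, -0.0]
force: [0.4, 0.9, 0.1]
finger_gap: 0.133
grip_force: 39.5
```

View pics/w2.png

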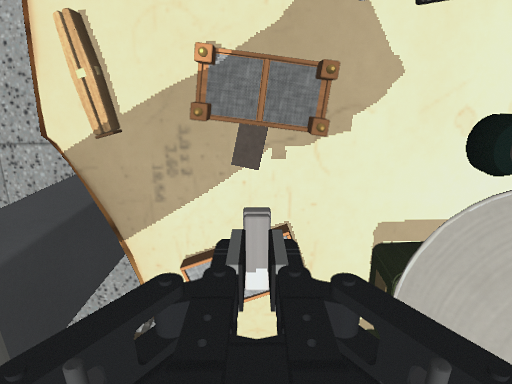

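The wrist view shows the ingot tray clearly, with pins near (204,51), (330,69), (200,110), (319,127) and the ridge at (265,90). The ingot is held level between the fingers.

```bash
cat >> h.py <<'E'
def brass(f,uv,r=9):
    hsv=cv2.cvtColor(f["img"],cv2.COLOR_RGB2HSV).astype(int); m=(hsv[...,0]>=18)&(hsv[...,0]<=32)&(hsv[...,1]>100)&(hsv[...,2]>90)
    u,v=map(int,uv); w=np.zeros(m.shape,bool); w[v-r:v+r+1,u-r:u+r+1]=1; v,u=np.nonzero(m&w); return np.array([u.mean(),v.mean()]),len(u)
E
python3 - <<'E'
from h import *
import pickle
w,s,d=[pickle.load(open(n+".pkl","rb")) for n in("w2","scene0","side0")]
C=cloud(w)
px=[]
for uv in((204,51),(330,69),(200,110),(319,127)):
    p,n=brass(w,uv); px.append(p); i=p.round().astype(int)
    print(p.round(1),n,w["img"][i[1],i[0]],"depth",C[i[1]-1:i[1]+2,i[0]-1:i[0]+2].reshape(-1,3)[:,2].max().round(4))
P=plane(w,px,.039); print(P.round(4)); c=P.mean(0); print("ctr",c.round(4))
v=P[1]-P[0]+P[3]-P[2]; u=P[0]-P[2]+P[1]-P[3]
print("len",np.linalg.norm(P[1]-P[0]),np.linalg.norm(P[3]-P[2]),np.linalg.norm(P[0]-P[2]),np.linalg.norm(P[1]-P[3]),"yaw",np.degrees([np.arctan2(v[1],v[0]),np.arctan2(-u[0],u[1])]))
# bays
hsv=cv2.cvtColor(w["img"],cv2.COLOR_RGB2HSV).astype(int)
m=((hsv[...,1]<70)&(hsv[...,2]<175)).astype(np.uint8)
for uv in((232,88),(296,95)):
    mm=np.zeros_like(m); mm[uv[1]-45:uv[1]+45,uv[0]-45:uv[0]+45]=m[uv[1]-45:uv[1]+45,uv[0]-45:uv[0]+45]
    mm=cv2.morphologyEx(mm,cv2.MORPH_OPEN,np.ones((5,5)));k,l=cv2.connectedComponents(mm); c=cv2.findContours((l==l[uv[1],uv[0]]).astype(np.uint8),0,1)[0][0].reshape(-1,2)
    Q=plane(w,c,.008); print("bay",(cv2.minAreaRect((Q[:,:2]*1000).astype(np.float32))),"z",C[uv[1],uv[0]].round(4))
# scene view pins
for uv,uw in(((147+0,139),px[0]),):
    pass
# held ingot
c=seg(w,(257,222),"silver",13)
print("held end px",None if c is None else (c.reshape(-1,2).min(0),c.reshape(-1,2).max(0)), w["img"][215,257],C[212,257].round(4),C[225,257].round(4),C[260,257].round(4))
# predicted pins in scene/side for check
for n,f in(("s",s),("d",d)): print(n,proj(f,P).round(1).tolist())
E
```

```text
[202.2  51.6] 63 [191 179  99] depth 0.0428
[331.2  68. ] 54 [171 142  82] depth 0.0423
[197.6 111.2] 52 [154 124  72] depth 0.0423
[320.6 126.9] 50 [178 144  82] depth 0.323
[[0.4884 0.4168 0.039 ]
 [0.6005 0.4038 0.039 ]
 [0.4823 0.3662 0.039 ]
 [0.594  0.3527 0.039 ]]
ctr [0.5413 0.3849 0.039 ]
len 0.11284228420208996 0.11258246577441029 0.05093866662394418 0.05155187382838914 yaw [-6.76646136 -7.07405223]
bay ((512.0247192382812, 388.3382873535156), (57.62789535522461, 51.80691146850586), 82.93453216552734) z [0.5113 0.3871 0.0082]
bay ((570.4425048828125, 381.1639404296875), (57.36690902709961, 51.909061431884766), 83.09644317626953) z [0.5743 0.3807 0.0076]
held end px (array([244, 209], dtype=int32), array([269, 234], dtype=int32)) [89 88 87] [0.536  0.3244 0.1808] [0.536  0.3193 0.1852] [0.5361 0.3003 0.1855]
s [[140.7, 154.5], [172.0, 136.3], [151.7, 162.3], [183.1, 143.3]]
d [[230.2, 142.3], [264.6, 142.2], [228.7, 149.7], [264.2, 149.7]]
```

Tray centre is (0.5413, 0.3848), yaw -6.9°. Pin spacing measures 112.7×51.2 mm (nominal 114×52) and the floor z is 0.008, so the measurement is consistent. Placing ingot 1 in the left bay.

```bash
python3 -m creep '[[[-0.25,0.85,0,0,0,-0.3],[-0.25,0.85,0,0,0,-0.3],[-0.25,0.85,0,0,0,-0.3],[-0.23,0.85,0,0,0,-0.15],[0,0,-1,0,0,0],[0,0,-1,0,0,0],[0,0,-1,0,0,0],[0,0,-1,0,0,0],[0,0,-0.9,0,0,0],[0,0,-0.7,0,0,0],[0,0,-0.5,0,0,0],[0,0,0,0,0,0]]]' 1 40
python3 -m creep '[[[0,0,-0.2,0,0,0],[0,0,-0.2,0,0,0],[0,0,0,0,0,0],[0,0,0,0,0,0]]]'
```

```text
time: 7.05
tcp_pos: [0.513, 0.3889, 0.0273]
tool_rot: [-0.0, 0.749, 0.662, -0.001]
force: [-0.0, -1.4, -1.3]
finger_gap: 0.131
grip_force: 39.5
time: 7.45
tcp_pos: [0.5137, 0.3903, 0.0192]
tool_rot: [0.0, 0.749, 0.663, 0.0]
force: [-0.9, 0.4, -0.3]
finger_gap: 0.137
grip_force: 39.5
```

```bash
python3 -m creep '[[[0,0,-0.1,0,0,0],[0,0,0,0,0,0]]]'
python3 -m creep '[[[0,0,0,0,0,0],[0,0,0,0,0,0],[0,0,0,0,0,0],[0,0,0.3,0,0,0],[0,0,1,0,0,0],[0,0,1,0,0,0],[0,0,1,0,0,0],[0,0,1,0,0,0],[0,-1,1,0,0,0],[0,-1,1,0,0,0],[0,-1,0.5,0,0,0],[0,0,0,0,0,0]]]' 0.48
python3 - <<'E'
from h import *
import pickle
f=grab_frame("wrist"); save(f,"w3.png"); pickle.dump(f,open("w3.pkl","wb"))
E
```

```text
time: 7.65
tcp_pos: [0.5136, 0.3902, 0.0162]
tool_rot: [-0.0, 0.749, 0.663, -0.0]
force: [0.0, -0.0, -1.9]
finger_gap: 0.133
grip_force: 39.5
time: 8.85
tcp_pos: [0.5145, 0.3134, 0.19]
tool_rot: [0.001, 0.75, 0.662, 0.002]
force: [-0.3, 0.6, -0.6]
finger_gap: 0.257
grip_force: 0.0
```

View pics/w3.png

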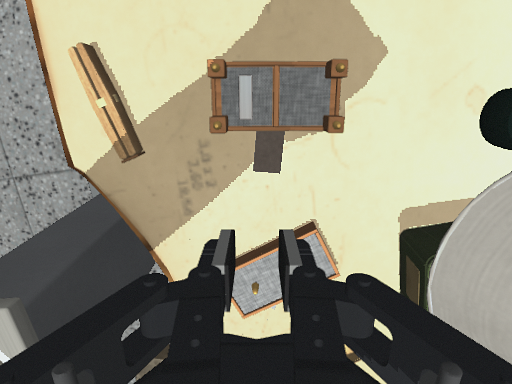

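Ingot 1 lies flat at (246,97), mid-bay. On to ingot 2.

```bash
python3 -m creep '[[[0,-1,0,0,0,0.15],[0,-1,0,0,0,0.15],[0,-1,0,0,0,0.15],[0,-1,0,0,0,0.15],[0,-1,0,0,0,0.15],[0,-1,0,0,0,0.15],[0,-1,0,0,0,0.15],[0,-1,0,0,0,0.15],[0.33,-1,0,0,0,0.15],[0.33,-1,0,0,0,0.15],[0.33,-1,0,0,0,0.15],[0.33,-1,0,0,0,0.15]]]' 0.05
python3 -m creep '[[[0.33,-1,0,0,0,0.15],[0.33,-1,0,0,0,0.15],[0.33,-1,0,0,0,0.15],[0.33,-1,0,0,0,0.15],[0.33,-1,0,0,0,0.15],[0,0,0,0,0,0],[0,0,0,0,0,0]]]'
python3 - <<'E'
from h import *
import pickle
f=grab_frame("wrist"); save(f,"w4.png"); pickle.dump(f,open("w4.pkl","wb"))
d=pickle.load(open("side0.pkl","rb"))
u=proj(f,[[.5955,-.1005,.012]])[0]; print(u)
q,c=top_rect(f,u,36,.012); C=cloud(f); m=np.zeros(f["depth"].shape,np.uint8); cv2.drawContours(m,[c.reshape(-1,1,2)],-1,1,-1)
z=C[m>0]; print(q,mid(c),np.percentile(z[:,2],[10,50,90]))
t=z[z[:,2]>.009]; (cx,cy),wh,an=cv2.minAreaRect((t[:,:2]*1000).astype(np.float32)); print("top depth rect",cx,cy,wh,an)
print(tri(f,mid(c),d,mid(seg(d,(287,259),"silver",14).reshape(-1,2))))
E
```

```text
time: 10.1
tcp_pos: [0.5469, 0.0149, 0.1857]
tool_rot: [-0.0, 0.673, 0.74, -0.0]
force: [-0.0, -0.4, -0.3]
finger_gap: 0.475
grip_force: 0.0
time: 10.8
tcp_pos: [0.5879, -0.1095, 0.1854]
tool_rot: [-0.001, 0.639, 0.769, -0.0]
force: [-0.6, 0.0, 0.5]
finger_gap: 0.475
grip_force: 0.0
[267.5056515  162.96637259]
[595.9 -99.8  12.6  42.6  10.7] [268. 162.] [0.00937553 0.01091449 0.0118611 ]
top depth rect 590.4586791992188 -78.07279205322266 (14.553313255310059, 89.07402038574219) 13.761754989624023
(array([ 0.59767715, -0.10112523,  0.00403237]), np.float64(0.002571549077203431))
```

```bash
python3 -m creep '[[[0.32,0.4,-0.5,0,0,0],[0,0,-1,0,0,0],[0,0,-1,0,0,0],[0,0,-1,0,0,0],[0,0,-1,0,0,0],[0,0,-1,0,0,0],[0,0,-0.8,0,0,0],[0,0,-0.6,0,0,0],[0,0,-0.3,0,0,0],[0,0,0,0,0,0],[0,0,0,0,0,0]]]' 0.05 40
python3 -m creep '[[[0,0,0,0,0,0],[0,0,0,0,0,0],[0,0,0,0,0,0],[0,0,0,0,0,0],[0,0,0,0,0,0],[0,0,0,0,0,0]]]' 1 40
```

```text
time: 11.95
tcp_pos: [0.5963, -0.0996, 0.007]
tool_rot: [0.0, 0.639, 0.769, 0.0]
force: [0.0, 0.6, 0.8]
finger_gap: 0.478
grip_force: 0.0
time: 12.55
tcp_pos: [0.5965, -0.1, 0.0074]
tool_rot: [0.001, 0.639, 0.769, 0.0]
force: [-0.3, -0.5, 5.9]
finger_gap: 0.135
grip_force: 40.2
```

```bash
python3 -m creep '[[[0,0,0.4,0,0,0],[0,0,1,0,0,0],[0,0,1,0,0,0],[-0.33,1,1,0,0,-0.2],[-0.33,1,1,0,0,-0.2],[-0.33,1,1,0,0,-0.2],[-0.33,1,1,0,0,-0.2],[-0.33,1,0,0,0,-0.2],[-0.33,1,0,0,0,-0.2],[-0.33,1,0,0,0,-0.2],[-0.33,1,0,0,0,-0.2]]]'
python3 -m creep '[[[0,1,0,0,0,-0.1],[0,1,0,0,0,-0.1],[0,1,0,0,0,-0.1],[0,1,0,0,0,-0.1],[0,1,0,0,0,-0.1],[0,1,0,0,0,-0.1],[0,1,0,0,0,-0.1],[0,1,0,0,0,-0.1],[0,1,0,0,0,-0.1],[0,0,0,0,0,0],[0,0,0,0,0,0]]]'
python3 - <<'E'
from h import *
f=grab_frame("wrist"); C=cloud(f); save(f,"w5.png")
for v in range(180,262,10): print(v,C[v,257].round(4))
E
```

```text
time: 13.65
tcp_pos: [0.5293, 0.1011, 0.1669]
tool_rot: [0.0, 0.71, 0.704, 0.0]
force: [0.9, -0.3, -0.8]
finger_gap: 0.134
grip_force: 39.4
time: 14.75
tcp_pos: [0.5296, 0.3253, 0.1663]
tool_rot: [0.0, 0.747, 0.665, -0.0]
force: [0.2, -0.4, -0.9]
finger_gap: 0.133
grip_force: 39.4
180 [0.5266 0.316  0.0011]
190 [0.5362 0.3991 0.3079]
200 [ 0.524   0.2937 -0.0006]
210 [0.53   0.3456 0.1662]
220 [0.5296 0.3419 0.1701]
230 [0.5289 0.3364 0.1695]
240 [0.5283 0.3313 0.17  ]
250 [0.5278 0.3262 0.1707]
260 [0.5271 0.3206 0.1708]
```

```bash
python3 -m creep '[[[0.53,0.76,0,0,0,0],[0.53,0.76,0,0,0,0],[0.52,0.76,0,0,0,0],[0,0,-1,0,0,0],[0,0,-1,0,0,0],[0,0,-1,0,0,0],[0,0,-1,0,0,0],[0,0,-0.8,0,0,0],[0,0,-0.6,0,0,0],[0,0,-0.5,0,0,0],[0,0,0,0,0,0],[0,0,0,0,0,0]]]'
```

```text
time: 16.0
tcp_pos: [0.5697, 0.3821, 0.0195]
tool_rot: [0.0, 0.747, 0.665, 0.0]
force: [-0.7, -0.4, 0.0]
finger_gap: 0.135
grip_force: 39.4
```

Next: set it down, release, back off over the ring tray and look.

```bash
python3 -m creep '[[[0,0,-0.13,0,0,0],[0,0,0,0,0,0]]]'
python3 -m creep '[[[0,0,0,0,0,0],[0,0,0,0,0,0],[0,0,0,0,0,0],[0,0,0.3,0,0,0],[0,0,1,0,0,0],[0,0,1,0,0,0],[0,0,1,0,0,0],[-0.5,-1,1,0,0,0],[-0.5,-1,1,0,0,0],[-0.5,-1,1,0,0,0],[-0.5,-1,0.5,0,0,0],[0,-1,0.5,0,0,0]]]' 0.48
python3 -m creep '[[[0,-1,0,0,0,0],[0,-1,0,0,0,0],[0,0,0,0,0,0],[0,0,0,0,0,0]]]'
python3 - <<'E'
from h import *
import pickle
f=grab_frame("wrist"); save(f,"w6.png"); pickle.dump(f,open("w6.pkl","wb"))
E
```

```text
time: 16.2
tcp_pos: [0.5696, 0.3824, 0.0161]
tool_rot: [0.0, 0.747, 0.665, 0.0]
force: [-0.2, -0.4, -0.2]
finger_gap: 0.137
grip_force: 39.4
time: 17.4
tcp_pos: [0.5183, 0.2564, 0.2003]
tool_rot: [0.0, 0.747, 0.665, 0.001]
force: [0.1, 0.2, 0.2]
finger_gap: 0.263
grip_force: 0.0
time: 17.8
tcp_pos: [0.5195, 0.207, 0.1987]
tool_rot: [0.0, 0.747, 0.664, 0.001]
force: [0.1, 0.4, -0.3]
finger_gap: 0.261
grip_force: 0.0
```

View pics/w6.png

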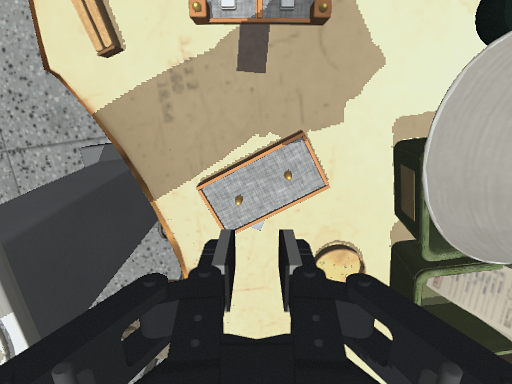

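Both ingots sit in their bays. The ring tray's pegs are near (238,200) and (289,175).

```bash
cat >> h.py <<'E'
def felt(f,uv,z,r=75):
    hsv=cv2.cvtColor(f["img"],cv2.COLOR_RGB2HSV).astype(int); m=((hsv[...,1]<70)&(hsv[...,2]<190)).astype(np.uint8)
    w=np.zeros_like(m); u,v=map(int,uv); w[max(0,v-r):v+r,u-r:u+r]=1; m=cv2.morphologyEx(m&w,cv2.MORPH_OPEN,np.ones((3,3)))
    c=max(cv2.findContours(m,0,1)[0],key=cv2.contourArea).reshape(-1,2)
    return cv2.minAreaRect((plane(f,c,z)[:,:2]*1000).astype(np.float32))
E
python3 - <<'E'
from h import *
import pickle
w=pickle.load(open("w6.pkl","rb")); C=cloud(w)
b=[brass(w,u,10) for u in((238,200),(289,175))]; print(b)
for z in(.026,.030): 
    P=plane(w,[x[0] for x in b],z); v=P[1]-P[0]; print(z,P.round(4).tolist(),P.mean(0).round(4),np.linalg.norm(v),np.degrees(np.arctan2(v[1],v[0])))
for z in (.018,.020): print("felt",felt(w,(262,182),z))
print("deck z",C[185:195,258:268,2].mean())
K=np.array([C[y,x] for x,y in((250,178),(270,195))]);print(K.round(4))
for x in b:
    u,v=x[0].round().astype(int); q=C[v-9:v+9,u-5:u+6].reshape(-1,3); q=q[(q[:,2]>.022)&(q[:,2]<.04)]; print("peg cloud",len(q),q.mean(0).round(4),q[:,2].max().round(4))
E
```

```text
[(array([238.44897959, 199.67346939]), 49), (array([287.61111111, 174.7962963 ]), 54)]
0.026 [[0.494, 0.1764, 0.026], [0.5492, 0.1977, 0.026]] [0.5216 0.1871 0.026 ] 0.05913451614423722 21.105457326483307
0.03 [[0.4944, 0.1778, 0.03], [0.5489, 0.1988, 0.03]] [0.5216 0.1883 0.03  ] 0.05838216712545773 21.105457326483293
felt ((506.8570556640625, 164.211181640625), (164.67010498046875, 88.79744720458984), 21.134654998779297)
felt ((506.97637939453125, 164.93405151367188), (163.64859008789062, 88.2466049194336), 21.134628295898438)
deck z 0.017342245513153623
[[0.5089 0.1966 0.0169]
 [0.5284 0.1747 0.0168]]
peg cloud 46 [0.4937 0.1765 0.0289] 0.0344
peg cloud 48 [0.5491 0.1977 0.0287] 0.0344
```

Pegs are at (0.4938, 0.1765) and (0.5492, 0.1978), 59 mm apart with tips at 34 mm, tray yaw 21.1°. That is consistent with the text, so I fetch ring 1.

```bash
python3 -m creep '[[[-0.05,-1,0,0,0,0.25],[-0.05,-1,0,0,0,0.25],[-0.05,-1,0,0,0,0.25],[-0.05,-1,0,0,0,0.25],[-0.05,-1,0,0,0,0.25],[-0.05,-1,0,0,0,0.25],[-0.05,-1,0,0,0,0.25],[-0.05,-1,0,0,0,0.25],[-0.05,-1,0,0,0,0.25],[-0.05,-1,0,0,0,0.25],[-0.05,-1,0,0,0,0.25],[-0.05,-1,0,0,0,0.25]]]' -0.05
python3 -m creep '[[[-0.05,-1,0,0,0,0.25],[-0.05,-1,0,0,0,0.25],[-0.05,-1,0,0,0,0.25],[-0.05,-1,0,0,0,0.25],[0,0,0,0,0,0],[0,0,0,0,0,0]]]'
cat >> h.py <<'E'
def ringfit(f,xyz,r=26):
    """outer outline of a ring: dark or grey against the cream; enclosing circle of the top-face points by depth too"""
    u=proj(f,[xyz])[0]; C=cloud(f); x,y=map(int,u); out=[]
    S=C[max(0,y-r):y+r,x-r:x+r].reshape(-1,3); S=S[(S[:,2]>.007)&(S[:,2]<.014)]
    c0=S[:,:2].mean(0); S=S[np.linalg.norm(S[:,:2]-c0,axis=1)<.018]
    return u.round(1),cv2.minEnclosingCircle((S[:,:2]*1000).astype(np.float32)),S[:,:2].mean(0).round(4),np.percentile(S[:,2],[50,95]).round(4),len(S)
E
python3 - <<'E'
from h import *
import pickle
f=grab_frame("wrist"); save(f,"w7.png"); pickle.dump(f,open("w7.pkl","wb"))
for p in([.482,-.192,.01],[.583,-.28,.01]): print(ringfit(f,p))
E
```

```text
time: 19.05
tcp_pos: [0.5047, -0.0929, 0.1981]
tool_rot: [-0.0, 0.615, 0.789, 0.0]
force: [-0.4, -0.2, -0.5]
finger_gap: 0.522
grip_force: 0.0
time: 19.65
tcp_pos: [0.4997, -0.1924, 0.1978]
tool_rot: [-0.0, 0.568, 0.823, 0.0]
force: [0.3, 0.9, 0.1]
finger_gap: 0.521
grip_force: 0.0
(array([243.3, 161.2]), ((480.3560791015625, -192.47479248046875), 12.892687797546387), array([ 0.4803, -0.1924]), array([0.0088, 0.0101]), 185)
(array([297.1, 257.7]), ((581.9290161132812, -277.28759765625), 13.26237678527832), array([ 0.5773, -0.2793]), array([0.0088, 0.01  ]), 95)
```

View pics/w7.png

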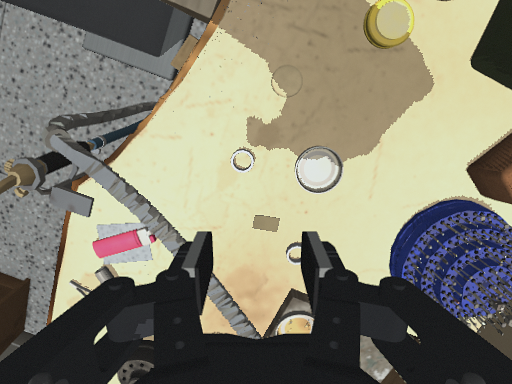

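The view shows ring 1 at (243,161) and ring 2 partly behind the finger at (297,252). A gooseneck hose runs to the lower left. Ring 1 fits at (0.4804, -0.1925), radius 12.9 mm, height 10 mm, so I grip it.

```bash
python3 -m creep '[[[-0.77,0,-0.5,0,0,0],[0,0,-1,0,0,0],[0,0,-1,0,0,0],[0,0,-1,0,0,0],[0,0,-1,0,0,0],[0,0,-1,0,0,0],[0,0,-0.9,0,0,0],[0,0,-0.6,0,0,0],[0,0,-0.4,0,0,0],[0,0,0,0,0,0],[0,0,0,0,0,0]]]' -0.05 30
python3 -m creep '[[[0,0,0,0,0,0],[0,0,0,0,0,0],[0,0,0,0,0,0],[0,0,0,0,0,0],[0,0,0,0,0,0]]]' 1 30
python3 - <<'E'
from h import *
import pickle
f=pickle.load(open("w7.pkl","rb")); C=cloud(f).reshape(-1,3); s=pickle.load(open("scene0.pkl","rb")); C=np.r_[C,cloud(s).reshape(-1,3)]
m=(C[:,2]>.03)&(C[:,2]<.4)&(abs(C[:,0]-.58)<.15)&(abs(C[:,1]+.28)<.12)
H=np.unique(np.round(C[m]/.04).astype(int),axis=0,return_counts=True); print([(np.array(a)*.04).round(2).tolist()+[int(b)] for a,b in zip(H[0],H[1]) if b>10])
E
```

```text
time: 20.8
tcp_pos: [0.4806, -0.1928, 0.0138]
tool_rot: [0.0, 0.567, 0.823, 0.0]
force: [0.3, -0.4, 0.8]
finger_gap: 0.525
grip_force: 0.0
time: 21.3
tcp_pos: [0.4801, -0.1929, 0.0131]
tool_rot: [0.0, 0.568, 0.823, 0.0]
force: [0.1, -0.2, 0.8]
finger_gap: -0.003
grip_force: 0.0
[[0.44, -0.32, 0.04, 242], [0.44, -0.28, 0.04, 294], [0.44, -0.2, 0.24, 3004], [0.44, -0.2, 0.28, 6632], [0.48, -0.36, 0.04, 78], [0.48, -0.32, 0.04, 257], [0.48, -0.2, 0.2, 705], [0.48, -0.2, 0.24, 2830], [0.48, -0.2, 0.28, 6861], [0.48, -0.16, 0.28, 1261], [0.52, -0.36, 0.04, 818], [0.52, -0.32, 0.04, 80], [0.52, -0.2, 0.2, 211], [0.52, -0.2, 0.24, 607], [0.52, -0.2, 0.28, 40], [0.52, -0.16, 0.2, 505], [0.52, -0.16, 0.24, 3799], [0.52, -0.16, 0.28, 6499], [0.56, -0.4, 0.04, 217], [0.56, -0.36, 0.04, 401], [0.56, -0.2, 0.24, 606], [0.56, -0.2, 0.28, 689], [0.56, -0.16, 0.24, 830], [0.56, -0.16, 0.28, 4108], [0.6, -0.4, 0.04, 45], [0.6, -0.36, 0.04, 70], [0.6, -0.32, 0.04, 11], [0.64, -0.36, 0.04, 24], [0.68, -0.24, 0.04, 243], [0.68, -0.2, 0.04, 389], [0.72, -0.28, 0.04, 53], [0.72, -0.24, 0.04, 1018], [0.72, -0.24, 0.08, 334], [0.72, -0.2, 0.04, 1362], [0.72, -0.2, 0.08, 601], [0.72, -0.16, 0.04, 637], [0.72, -0.16, 0.08, 37]]
```

The fingers shut just above the ring, so the tips are at the TCP with no overhang. I reopen, go lower and retry.

```bash
python3 -m creep '[[[0,0,0.4,0,0,0],[0,0,0,0,0,0],[0,0,0,0,0,0],[0,0,0,0,0,0],[0,0,0,0,0,0],[0,0,-0.4,0,0,0],[0,0,-0.36,0,0,0],[0,0,0,0,0,0],[0,0,0,0,0,0]]]' -0.05 30
python3 -m creep '[[[0,0,0,0,0,0],[0,0,0,0,0,0],[0,0,0,0,0,0],[0,0,0,0,0,0],[0,0,0,0,0,0]]]' 1 30
```

```text
time: 22.2
tcp_pos: [0.4797, -0.1927, 0.0034]
tool_rot: [-0.001, 0.568, 0.823, -0.0]
force: [0.7, 0.2, 0.1]
finger_gap: 0.526
grip_force: 0.0
time: 22.7
tcp_pos: [0.4803, -0.1929, 0.0044]
tool_rot: [0.0, 0.568, 0.823, 0.0]
force: [-1.0, 0.9, 4.5]
finger_gap: 0.272
grip_force: 29.7
```

```bash
python3 -m creep '[[[0,0,0.4,0,0,0],[0,0,1,0,0,0],[0,0,1,0,0,0],[0,1,1,0,0,0],[0,1,1,0,0,0],[0,1,0.5,0,0,0],[0,1,0,0,0,0],[0,1,0,0,0,0],[0,1,0,0,0,0],[0,1,0,0,0,0],[0,1,0,0,0,0],[0,1,0,0,0,0]]]'
python3 -m creep '[[[0,1,0,0,0,0],[0,1,0,0,0,0],[0.2,1,0,0,0,0],[0.2,1,0,0,0,0],[0.14,1,0,0,0,0],[0,0.8,0,0,0,0],[0,0,-1,0,0,0],[0,0,-0.4,0,0,0],[0,0,0,0,0,0],[0,0,0,0,0,0]]]'
python3 - <<'E'
from h import *
f=grab_frame("wrist"); u=proj(f,[[.4938,.1765,.03],[.5492,.1978,.03]]); print(u.round(1), telemetry.observe()["tcp_pos"])
for n,uv in zip("ab",u):
    try: print(n,brass(f,uv,14))
    except Exception as e: print(e)
save(f,"w8.png")
E
```

```text
time: 23.9
tcp_pos: [0.4799, 0.0332, 0.1271]
tool_rot: [0.0, 0.568, 0.823, 0.0]
force: [0.5, 0.4, -0.0]
finger_gap: 0.274
grip_force: 29.5
time: 24.9
tcp_pos: [0.4936, 0.1768, 0.0921]
tool_rot: [0.0, 0.568, 0.823, -0.0]
force: [-0.4, -0.5, -0.7]
finger_gap: 0.274
grip_force: 29.5
[[259.3 207.2]
 [343.1 206.7]] [0.49393859 0.17687285 0.09251759]
a (array([258.06870229, 204.9389313 ]), 131)
b (array([339.992, 204.928]), 125)
```

View pics/w8.png

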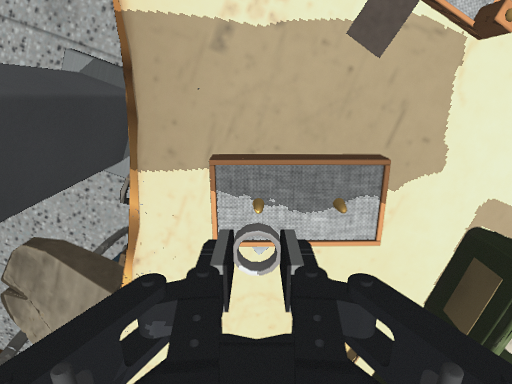

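The view shows ring 1 held level at (258,250), with the pegs ahead at (258,205) and (340,205). I check ring against peg in this same view.

```bash
python3 - <<'E'
from h import *
f=grab_frame("wrist"); C=cloud(f)
print("tray yaw check / pegs:")
for uv in((258,205),(340,205)):
    p,n=brass(f,uv,14); print(p,plane(f,[p],.026).round(4)); u,v=p.astype(int); q=C[v-14:v+15,u-12:u+13].reshape(-1,3); q=q[(q[:,2]>.023)&(q[:,2]<.037)]; print(" cloud",q.mean(0).round(4),q[:,2].max().round(4),len(q))
S=C[225:280,232:284].reshape(-1,3); S=S[(S[:,2]>.085)&(S[:,2]<.105)]; S=S[S[:,2]>np.percentile(S[:,2],90)-.003]
print("ring top",np.percentile(S[:,2],[5,50,95]).round(4),cv2.minEnclosingCircle((S[:,:2]*1000).astype(np.float32)),len(S), "lo/hi y",S[:,1].min(),S[:,1].max(), S[:,0].min(),S[:,0].max())
E
```

```text
tray yaw check / pegs:
[257.67741935 204.59677419] [[0.493  0.1766 0.026 ]]
 cloud [0.4929 0.1763 0.0292] 0.0339 97
[339.47154472 204.60162602] [[0.5482 0.1974 0.026 ]]
 cloud [0.5484 0.1971 0.0289] 0.0335 98
ring top [0.0955 0.0969 0.1016] ((492.0071716308594, 178.01052856445312), 16.299623489379883) 962 lo/hi y 0.1629064285833135 0.19238484226440208 0.47668543557044196 0.5067734340160047
```

Ring centre is within about 1 mm of the peg. Lower, release, retreat and look.

```bash
python3 -m creep '[[[0.02,-0.04,-0.6,0,0,0],[0,0,-0.6,0,0,0],[0,0,-0.6,0,0,0],[0,0,-0.5,0,0,0],[0,0,-0.4,0,0,0],[0,0,0,0,0,0],[0,0,0,0,0,0]]]'
python3 -m creep '[[[0,0,0,0,0,0],[0,0,0,0,0,0],[0,0,0,0,0,0],[0,0,0.3,0,0,0],[0,0,1,0,0,0],[0,0,1,0,0,0],[0,0,1,0,0,0],[0,-1,1,0,0,0],[0,-1,1,0,0,0],[0,-0.5,1,0,0,0],[0,0,0,0,0,0],[0,0,0,0,0,0]]]' 0.26
python3 - <<'E'
from h import *
import pickle
f=grab_frame("wrist"); save(f,"w9.png"); pickle.dump(f,open("w9.pkl","wb")); C=cloud(f)
for p in([.493,.1765],[.5485,.1974]):
    m=(np.hypot(C[...,0]-p[0],C[...,1]-p[1])<.02)&(C[...,2]>.0235)&(C[...,2]<.04); S=C[m]; print(len(S),np.percentile(S[:,2],[10,50,90]).round(4),cv2.minEnclosingCircle((S[:,:2]*1000).astype(np.float32)))
E
```

```text
time: 25.7
tcp_pos: [0.494, 0.1762, 0.0237]
tool_rot: [-0.0, 0.568, 0.823, -0.0]
force: [0.0, -0.6, -0.0]
finger_gap: 0.273
grip_force: 31.9
time: 26.9
tcp_pos: [0.4945, 0.1136, 0.1824]
tool_rot: [0.001, 0.568, 0.823, 0.001]
force: [0.1, -0.2, -0.0]
finger_gap: 0.37
grip_force: 0.0
294 [0.0257 0.0269 0.0299] ((492.42852783203125, 175.60801696777344), 12.939505577087402)
55 [0.0255 0.0302 0.0327] ((548.6666870117188, 195.58712768554688), 3.6099438667297363)
```

View pics/w9.png

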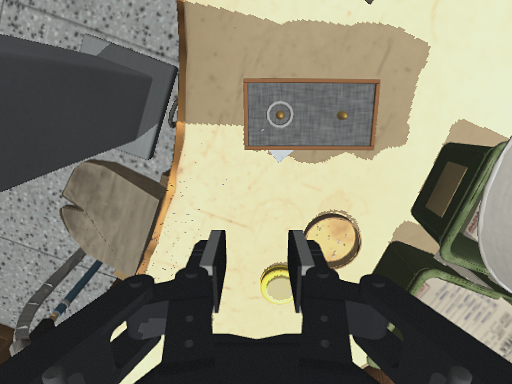

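Ring 1 is over its peg at (280,115), flat with its top near 27 mm. Next, ring 2.

```bash
python3 -m creep '[[[0.25,-1,0,0,0,0],[0.25,-1,0,0,0,0],[0.25,-1,0,0,0,0],[0.25,-1,0,0,0,0],[0.25,-1,0,0,0,0],[0.25,-1,0,0,0,0],[0.25,-1,0,0,0,0],[0.25,-1,0,0,0,0],[0.25,-1,0,0,0,0],[0.25,-1,0,0,0,0],[0.25,-1,0,0,0,0],[0.25,-1,0,0,0,0]]]' -0.05
python3 -m creep '[[[0.25,-1,0,0,0,0],[0.25,-1,0,0,0,0],[0,-1,0,0,0,0],[0,0,0,0,0,0],[0,0,0,0,0,0]]]'
python3 - <<'E'
from h import *
f=grab_frame("wrist"); print(ringfit(f,[.582,-.278,.01]))
E
```

```text
time: 28.15
tcp_pos: [0.5691, -0.1866, 0.1801]
tool_rot: [-0.001, 0.567, 0.824, -0.0]
force: [0.5, -0.1, 0.0]
finger_gap: 0.529
grip_force: 0.0
time: 28.65
tcp_pos: [0.5814, -0.2609, 0.1802]
tool_rot: [-0.001, 0.568, 0.823, -0.0]
force: [-0.8, 0.1, -0.1]
finger_gap: 0.525
grip_force: 0.0
(array([253.4, 186.1]), ((581.536865234375, -277.5126037597656), 12.979398727416992), array([ 0.5813, -0.2772]), array([0.0088, 0.0101]), 188)
```

```bash
python3 -m creep '[[[0,-0.66,-0.5,0,0,0],[0,0,-1,0,0,0],[0,0,-1,0,0,0],[0,0,-1,0,0,0],[0,0,-1,0,0,0],[0,0,-1,0,0,0],[0,0,-0.8,0,0,0],[0,0,-0.5,0,0,0],[0,0,-0.25,0,0,0],[0,0,0,0,0,0],[0,0,0,0,0,0]]]' -0.05 30
python3 -m creep '[[[0,0,0,0,0,0],[0,0,0,0,0,0],[0,0,0,0,0,0],[0,0,0,0,0,0],[0,0,0,0,0,0]]]' 1 30
```

```text
time: 29.8
tcp_pos: [0.5821, -0.278, 0.0062]
tool_rot: [0.001, 0.567, 0.823, 0.0]
force: [0.5, 0.7, 0.3]
finger_gap: 0.529
grip_force: 0.0
time: 30.3
tcp_pos: [0.5823, -0.2781, 0.0067]
tool_rot: [0.001, 0.568, 0.823, 0.0]
force: [-0.5, 1.4, 6.1]
finger_gap: 0.272
grip_force: 29.1
```

```bash
python3 -m creep '[[[0,0,0.4,0,0,0],[0,0,1,0,0,0],[0,0,1,0,0,0],[-0.2,1,1,0,0,0],[-0.2,1,1,0,0,0],[-0.2,1,0.5,0,0,0],[-0.2,1,0,0,0,0],[-0.2,1,0,0,0,0],[-0.2,1,0,0,0,0],[-0.14,1,0,0,0,0],[0,1,0,0,0,0],[0,1,0,0,0,0]]]'
python3 -m creep '[[[0,1,0,0,0,0],[0,1,0,0,0,0],[0,1,0,0,0,0],[0,1,0,0,0,0],[0,1,0,0,0,0],[0,1,0,0,0,0],[0,1,0,0,0,0],[0,1,0,0,0,0],[0,1,0,0,0,0],[0,1,0,0,0,0],[0,0,0,0,0,0],[0,0,0,0,0,0]]]'
python3 -m creep '[[[0,0,-1,0,0,0],[0,0,-0.4,0,0,0],[0,0,0,0,0,0],[0,0,0,0,0,0]]]'
python3 - <<'E'
from h import *
f=grab_frame("wrist"); C=cloud(f); save(f,"w10.png"); t=telemetry.observe()["tcp_pos"]; print(t)
m=(np.hypot(C[...,0]-.5487,C[...,1]-.1972)<.02)&(C[...,2]>.0235)&(C[...,2]<.037); print("peg",m.sum(),C[m].mean(0).round(4))
m=(np.hypot(C[...,0]-t[0],C[...,1]-t[1])<.02)&(C[...,2]>t[2]+.003)&(C[...,2]<t[2]+.02); v,u=np.nonzero(m); print(u.min(),u.max(),v.min(),v.max())
S=C[225:280,232:284].reshape(-1,3); S=S[(S[:,2]>t[2]-.002)&(S[:,2]<t[2]+.012)]; S=S[S[:,2]>np.percentile(S[:,2],90)-.003]
print(np.percentile(S[:,2],[5,50,95]).round(4),S[:,:2].min(0),S[:,:2].max(0))
E
```

```text
time: 31.5
tcp_pos: [0.548, -0.0519, 0.1287]
tool_rot: [0.0, 0.568, 0.823, 0.0]
force: [0.3, -0.4, 0.4]
finger_gap: 0.264
grip_force: 29.4
time: 32.7
tcp_pos: [0.548, 0.1974, 0.1282]
tool_rot: [0.0, 0.567, 0.824, -0.0]
force: [-0.4, 0.3, -0.1]
finger_gap: 0.27
grip_force: 29.4
time: 33.1
tcp_pos: [0.5482, 0.1966, 0.0933]
tool_rot: [0.0, 0.568, 0.823, -0.0]
force: [0.2, 0.7, 0.7]
finger_gap: 0.267
grip_force: 29.5
[0.54844797 0.19683314 0.09374428]
peg 95 [0.5489 0.1977 0.0293]
226 302 230 283
[0.0966 0.1008 0.1053] [0.53092792 0.18271897] [0.56058012 0.21227977]
```

```bash
python3 -m creep '[[[0.02,0.03,-0.6,0,0,0],[0,0,-0.6,0,0,0],[0,0,-0.6,0,0,0],[0,0,-0.5,0,0,0],[0,0,-0.4,0,0,0],[0,0,0,0,0,0],[0,0,0,0,0,0]]]'
python3 -m creep '[[[0,0,0,0,0,0],[0,0,0,0,0,0],[0,0,0,0,0,0],[0,0,0.3,0,0,0],[0,0,1,0,0,0],[0,0,1,0,0,0],[0,0,1,0,0,0],[-0.4,-1,1,0,0,0],[-0.4,-1,1,0,0,0],[-0.2,-1,1,0,0,0],[0,0,0,0,0,0],[0,0,0,0,0,0]]]' 0.26
python3 - <<'E'
from h import *
import pickle
f=grab_frame("wrist"); save(f,"w11.png"); pickle.dump(f,open("w11.pkl","wb")); C=cloud(f)
for p in([.493,.1765],[.5485,.1974]):
    m=(np.hypot(C[...,0]-p[0],C[...,1]-p[1])<.02)&(C[...,2]>.0235)&(C[...,2]<.04); S=C[m]; print(len(S),np.percentile(S[:,2],[10,50,90]).round(4),cv2.minEnclosingCircle((S[:,:2]*1000).astype(np.float32)))
b=[brass(f,proj(f,[[x,y,.03]])[0],10) for x,y in((.493,.1765),(.5485,.1974))]
P=plane(f,[q[0] for q in b],.030); v=P[1]-P[0]; print(P.round(4),P.mean(0).round(4),np.linalg.norm(v),np.degrees(np.arctan2(v[1],v[0])))
u=proj(f,[[.5212,.187,.018]])[0]; hsv=cv2.cvtColor(f["img"],cv2.COLOR_RGB2HSV).astype(int)
# tray outline: dark/saturated wood or felt vs bench
m=(hsv[...,1]<70)&(hsv[...,2]<190)|(hsv[...,1]>140); C2=(C[...,2]>.014)&(C[...,2]<.026)&(np.hypot(C[...,0]-.5212,C[...,1]-.187)<.085)
S=C[C2]; S=S[S[:,2]>.0195] if 0 else S
print("outline",cv2.minAreaRect((S[:,:2]*1000).astype(np.float32)))
E
```

```text
time: 33.85
tcp_pos: [0.5485, 0.1979, 0.0248]
tool_rot: [-0.0, 0.568, 0.823, -0.0]
force: [0.7, -0.4, -0.2]
finger_gap: 0.267
grip_force: 36.6
time: 35.05
tcp_pos: [0.524, 0.1227, 0.1839]
tool_rot: [0.001, 0.568, 0.823, 0.001]
force: [-0.2, 0.5, -0.0]
finger_gap: 0.371
grip_force: 0.0
290 [0.0257 0.0269 0.0297] ((492.3318176269531, 175.57315063476562), 12.826258659362793)
297 [0.0254 0.0268 0.0286] ((546.65966796875, 197.98202514648438), 12.881152153015137)
[[0.4936 0.1759 0.03  ]
 [0.5481 0.1968 0.03  ]] [0.5209 0.1864 0.03  ] 0.05840535933826827 20.98778173551997
outline ((521.3858032226562, 185.51536560058594), (130.55494689941406, 67.8673095703125), 20.769039154052734)
```

View pics/w11.png

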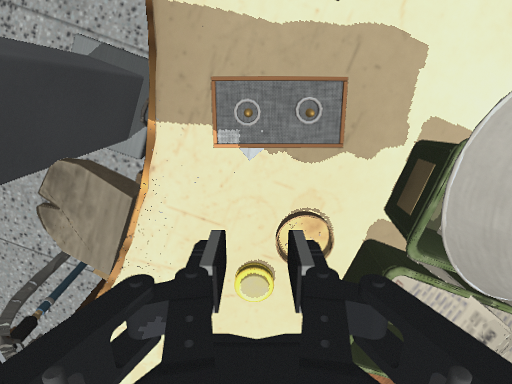

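Both rings lie flat over their pegs, at (247,112) and (309,111). The ring tray's centre is (0.5212, 0.186), yaw 20.9°, outline 130.5×67.9 mm. I check the wrist joint before turning for the tray grasp.

```bash
python3 - <<'E'
from h import *
o=telemetry.observe(); print(o["joints"].round(3),o["tcp_pos"])
E
```

```text
[0.231 0.045 0.038 1.563 0.    1.438] [0.52367281 0.12303302 0.18281168]
```

```bash
python3 -m creep '[[[-0.01,0.25,0,0,0,1],[-0.01,0.25,0,0,0,1],[-0.01,0.25,0,0,0,1],[-0.01,0.25,0,0,0,1],[-0.01,0.25,0,0,0,1],[-0.01,0.25,0,0,0,1],[-0.01,0.25,0,0,0,1],[-0.01,0.25,0,0,0,1],[-0.01,0.25,0,0,0,1],[-0.01,0.25,0,0,0,1],[0,0,0,0,0,1],[0,0,0,0,0,1]]]' -1
python3 -m creep '[[[0,0,0,0,0,1],[0,0,0,0,0,0.1],[0,0,0,0,0,0],[0,0,0,0,0,0]]]'
python3 - <<'E'
from h import *
f=grab_frame("wrist"); C=cloud(f); save(f,"w12.png"); o=telemetry.observe(); q=o["tool_rot"]; print(o["tcp_pos"],np.degrees(2*np.arctan2(q[2],q[1]))-90)
m=(C[...,2]>.0175)&(C[...,2]<.026)&(np.hypot(C[...,0]-.5212,C[...,1]-.186)<.085)
S=C[m]; print("outline",cv2.minAreaRect((S[:,:2]*1000).astype(np.float32)),m.sum())
E
```

```text
time: 36.3
tcp_pos: [0.5206, 0.1864, 0.1813]
tool_rot: [-0.001, -0.119, 0.993, -0.0]
force: [-0.0, 0.2, 0.1]
finger_gap: 1.001
grip_force: 0.0
time: 36.7
tcp_pos: [0.5209, 0.1857, 0.1823]
tool_rot: [-0.0, -0.18, 0.984, -0.0]
force: [-0.3, 0.3, 0.0]
finger_gap: 1.003
grip_force: 0.0
[0.52098111 0.18562078 0.18245037] 110.8085215283146
outline ((521.4354248046875, 185.32908630371094), (130.13241577148438, 68.29944610595703), 20.76978874206543) 4105
```

The tray outline is centred within 1 mm of the TCP, so I go down and grip.

```bash
python3 -m creep '[[[0.02,0,-1,0,0,0],[0,0,-1,0,0,0],[0,0,-1,0,0,0],[0,0,-1,0,0,0],[0,0,-1,0,0,0],[0,0,-0.8,0,0,0],[0,0,-0.6,0,0,0],[0,0,-0.5,0,0,0],[0,0,-0.3,0,0,0],[0,0,-0.1,0,0,0],[0,0,0,0,0,0],[0,0,0,0,0,0]]]' -1 40
python3 -m creep '[[[0,0,0,0,0,0],[0,0,0,0,0,0],[0,0,0,0,0,0],[0,0,0,0,0,0],[0,0,0,0,0,0]]]' 1 40
```

```text
time: 37.95
tcp_pos: [0.5221, 0.1856, 0.0011]
tool_rot: [0.001, -0.181, 0.983, 0.0]
force: [0.2, 0.2, -0.6]
finger_gap: 0.999
grip_force: 0.0
time: 38.45
tcp_pos: [0.5221, 0.1855, 0.0013]
tool_rot: [0.001, -0.181, 0.983, 0.0]
force: [-1.0, -0.9, 5.0]
finger_gap: 0.783
grip_force: 46.1
```

```bash
python3 -m creep '[[[0,0,0.2,0,0,0],[0,0,0.4,0,0,0],[0,0,0.6,0,0,0],[0,0,0.8,0,0,0],[0,0,0.8,0,0,0],[0,0,0.8,0,0,0],[0,0,0.8,0,0,0],[0,0,0.4,0,0,0],[0,0,0,0,0,0],[0,0,0,0,0,0]]]' 1 50
cat >> h.py <<'E'
def held(f,o):
    t=o["tcp_pos"]; C=cloud(f); D=C-t; m=(np.hypot(D[...,0],D[...,1])<.09)&(D[...,2]>.010)&(D[...,2]<.030)
    hsv=cv2.cvtColor(f["img"],cv2.COLOR_RGB2HSV).astype(int)
    n,l,st,ce=cv2.connectedComponentsWithStats(m.astype(np.uint8)); S=C[m]
    return m,S,cv2.minAreaRect((S[:,:2]*1000).astype(np.float32))
E
python3 - <<'E'
from h import *
import pickle
f=grab_frame("wrist"); o=telemetry.observe(); save(f,"w13.png"); pickle.dump((f,o),open("w13.pkl","wb"))
q=o["tool_rot"]; print(o["tcp_pos"],np.degrees(2*np.arctan2(q[2],q[1]))-90)
m,S,r=held(f,o); print(r,m.sum(),np.percentile(S[:,2]-o["tcp_pos"][2],[2,10,50,90,98]).round(4))
E
```

```text
time: 39.45
tcp_pos: [0.5215, 0.1854, 0.1199]
tool_rot: [-0.0, -0.181, 0.983, -0.0]
force: [-0.6, -0.1, -2.9]
finger_gap: 0.78
grip_force: 57.4
[0.52119288 0.18530369 0.11933274] 110.91257515138523
((511.3028564453125, 182.5332794189453), (110.49870300292969, 94.76879119873047), 20.3220272064209) 34507 [0.0153 0.0159 0.0168 0.0226 0.0269]
```

View pics/w13.png

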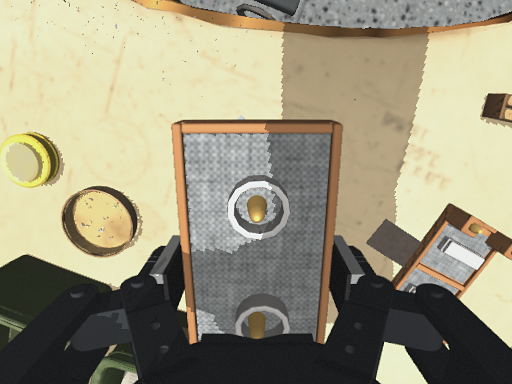

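The tray hangs level with both rings on, pegs at (257,208) and (257,325). Now I measure its offset and tilt from the deck plane, end lip and pegs.

```bash
cat >> h.py <<'E'
def heldtray(f,o,verbose=1):
    t=o["tcp_pos"]; q=o["tool_rot"]; a=2*np.arctan2(q[2],q[1])-np.pi  # tray x direction = tool y - 90deg
    ex=np.array([np.cos(a),np.sin(a)]); ey=np.array([-ex[1],ex[0]])
    C=cloud(f); L=np.dstack([(C[...,:2]-t[:2])@ex,(C[...,:2]-t[:2])@ey,C[...,2]-t[2]])
    d=(abs(L[...,1])<.028)&(L[...,0]>-.058)&(L[...,0]<.0)&(L[...,2]>.012)&(L[...,2]<.0185); S=L[d]
    k=np.linalg.lstsq(np.c_[S[:,:2],np.ones(len(S))],S[:,2],rcond=None)[0]
    e=(abs(L[...,1])<.028)&(L[...,0]<-.045)&(L[...,0]>-.09)&(L[...,2]>.0185)&(L[...,2]<.025); E=L[e]
    p=(np.hypot(L[...,0]+.03,L[...,1])<.007)&(L[...,2]>.0225); P=L[p]
    s=(L[...,0]<-.02)&(L[...,0]>-.06)&(L[...,2]>.018)&(L[...,2]<.024)&(abs(L[...,1])>.028)&(abs(L[...,1])<.038); Y=L[s]
    print("yaw tray",np.degrees(a).round(2),"deck tilt deg",np.degrees(k[:2]).round(2),"deck rel z",k[2].round(4))
    print("end lip x",np.percentile(E[:,0],[1,50,99]).round(4),"peg1",P.mean(0).round(4),"tip",P[:,2].max().round(4),len(P))
    print("side lips y",[np.percentile(Y[Y[:,1]*g>0][:,1],[2,98]).round(4) for g in(-1,1)])
E
python3 - <<'E'
from h import *
import pickle
f,o=pickle.load(open("w13.pkl","rb")); heldtray(f,o)
C=cloud(f)
# ingot tray pin cloud seen here
m=(np.hypot(C[...,0]-.5413,C[...,1]-.3848)<.09)&(C[...,2]>.036)&(C[...,2]<.046); S=C[m]; print(len(S)); 
v,u=np.nonzero(m); print(u.min(),u.max(),v.min(),v.max())
E
```

```text
yaw tray 20.91 deck tilt deg [-0.13  0.05] deck rel z 0.0165
end lip x [-0.065  -0.0632 -0.0613] peg1 [-0.0314  0.0012  0.0285] tip 0.0332 310
side lips y [array([-0.0328, -0.0288]), array([0.0311, 0.0351])]
68
471 481 224 233
```

```bash
python3 -m creep '[[[-0.08,0.18,0.32,0,0,-0.4],[-0.08,0.18,0.32,0,0,-0.4],[-0.08,0.18,0.32,0,0,-0.4],[-0.08,0.18,0.32,0,0,-0.4],[-0.08,0.18,0.32,0,0,-0.4],[-0.08,0.18,0.32,0,0,-0.4],[-0.08,0.18,0.32,0,0,-0.4],[-0.08,0.18,0.32,0,0,-0.4],[-0.08,0.18,0.32,0,0,-0.4],[-0.08,0.18,0.32,0,0,-0.45],[0,0,0,0,0,0],[0,0,0,0,0,0]]]' 1 50
python3 - <<'E'
from h import *
import pickle
f=grab_frame("wrist"); o=telemetry.observe(); save(f,"w14.png"); pickle.dump((f,o),open("w14.pkl","wb")); print(o["tcp_pos"]); heldtray(f,o)
c=np.array([.5413,.3848]);a=np.radians(-6.9);ex=np.array([np.cos(a),np.sin(a)]);ey=np.array([-ex[1],ex[0]])
for sx,sy in((-1,1),(1,1),(-1,-1),(1,-1)):
    p=c+sx*.057*ex+sy*.026*ey; u=proj(f,[[*p,.04]])[0]
    try: b,n=brass(f,u,10); print(u.round(1),b.round(1),n)
    except Exception as e: print(u,e)
E
```

```text
time: 40.7
tcp_pos: [0.5014, 0.2303, 0.1993]
tool_rot: [-0.001, 0.06, 0.998, -0.0]
force: [-0.8, 0.3, -3.3]
finger_gap: 0.783
grip_force: 57.4
[0.50139087 0.23018519 0.19919137]
yaw tray -6.85 deck tilt deg [-0.15 -0.04] deck rel z 0.016
end lip x [-0.0656 -0.0638 -0.062 ] peg1 [-0.032   0.0004  0.0282] tip 0.0328 304
side lips y [array([-0.0335, -0.0296]), array([0.0304, 0.0344])]
[440.5 140. ] [438.1 139.5] 54
[423.1 243.4] [420.7 241.5] 43
[390.2 139.3] [388.5 138.7] 50
[377.3 243.9] [375.8 242.1] 42
```

View pics/w14.png

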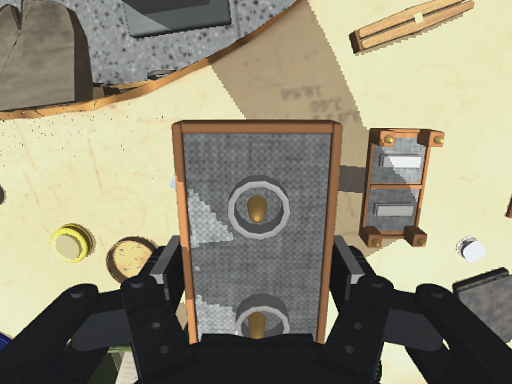

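All four pins are in view at (438,139), (421,242), (389,139) and (376,242), together with the level held tray. I use the same view to compute the stacking shift.

```bash
python3 - <<'E'
from h import *
import pickle
f,o=pickle.load(open("w14.pkl","rb")); C=cloud(f)
px=np.array([brass(f,u,10)[0] for u in((438.1,139.5),(420.7,241.5),(388.5,138.7),(375.8,242.1))])
for z in(.036,.040):
    P=plane(f,px,z); v=P[1]-P[0]+P[3]-P[2]; u=P[0]-P[2]+P[1]-P[3]
    print(z,P.mean(0).round(4),[np.linalg.norm(x).round(4) for x in(P[1]-P[0],P[3]-P[2],P[0]-P[2],P[1]-P[3])],"yaw",np.degrees([np.arctan2(v[1],v[0]),np.arctan2(-u[0],u[1])]).round(2))
q=[]
for p in px:
    i,j=p.round().astype(int); S=C[j-9:j+10,i-9:i+10].reshape(-1,3); S=S[(S[:,2]>.0375)&(S[:,2]<.046)]; q.append(S.mean(0)); print(len(S),S.mean(0).round(4),S[:,2].max().round(4))
print(np.mean(q,0).round(4))
E
```

```text
0.036 [0.5412 0.3845 0.036 ] [np.float64(0.1136), np.float64(0.1139), np.float64(0.0519), np.float64(0.0514)] yaw [-7.07 -6.92]
0.04 [0.5397 0.3826 0.04  ] [np.float64(0.1121), np.float64(0.1124), np.float64(0.0512), np.float64(0.0507)] yaw [-7.07 -6.92]
36 [0.4875 0.416  0.04  ] 0.0425
36 [0.6    0.4021 0.0397] 0.0432
41 [0.4815 0.3647 0.0401] 0.0432
24 [0.5935 0.3512 0.0398] 0.0426
[0.5406 0.3835 0.0399]
```

```bash
python3 -m creep '[[[0.2,0.77,0,0,0,0],[0.2,0.77,0,0,0,0],[0.2,0.77,0,0,0,0],[0.2,0.77,0,0,0,0],[0.2,0.77,0,0,0,0],[0.2,0.77,0,0,0,0],[0.2,0.77,0,0,0,0],[0.2,0.76,0,0,0,0],[0,0,0,0,0,0],[0,0,0,0,0,0]]]'
python3 -m creep '[[[0,0,-0.8,0,0,0],[0,0,-1,0,0,0],[0,0,-1,0,0,0],[0,0,-1,0,0,0],[0,0,-0.8,0,0,0],[0,0,-0.4,0,0,0],[0,0,-0.4,0,0,0],[0,0,0,0,0,0],[0,0,0,0,0,0]]]'
python3 - <<'E'
from h import *
o=telemetry.observe(); f=grab_frame("wrist"); print(o["tcp_pos"],o["force"]); heldtray(f,o)
E
```

```text
time: 41.75
tcp_pos: [0.5414, 0.3839, 0.1991]
tool_rot: [-0.001, 0.06, 0.998, -0.001]
force: [0.2, 0.3, -2.7]
finger_gap: 0.78
grip_force: 57.3
time: 42.65
tcp_pos: [0.5419, 0.3842, 0.0662]
tool_rot: [0.0, 0.06, 0.998, 0.0]
force: [-0.6, -0.0, -1.6]
finger_gap: 0.777
grip_force: 57.3
[0.54189899 0.38420004 0.06615649] [-0.63492274 -0.02401937 -1.6323624 ]
yaw tray -6.94 deck tilt deg [-0.02  0.04] deck rel z 0.0159
end lip x [-0.0657 -0.0638 -0.0621] peg1 [-0.0321  0.0002  0.0281] tip 0.0324 298
side lips y [array([-0.0336, -0.0298]), array([0.0303, 0.0341])]
```

```bash
python3 -m creep '[[[0,0,-0.25,0,0,0],[0,0,-0.25,0,0,0],[0,0,-0.2,0,0,0],[0,0,-0.1,0,0,0],[0,0,0,0,0,0]]]'
python3 -m creep '[[[0,0,-0.1,0,0,0],[0,0,-0.1,0,0,0],[0,0,0,0,0,0]]]'
python3 -m creep '[[[0,0,-0.1,0,0,0],[0,0,0,0,0,0],[0,0,0,0,0,0]]]'
```

```text
time: 43.2
tcp_pos: [0.5413, 0.384, 0.0445]
tool_rot: [-0.0, 0.06, 0.998, -0.0]
force: [0.8, 0.3, -2.6]
finger_gap: 0.782
grip_force: 57.4
time: 43.5
tcp_pos: [0.5415, 0.3841, 0.0399]
tool_rot: [-0.0, 0.06, 0.998, -0.0]
force: [-0.7, -0.1, -2.9]
finger_gap: 0.778
grip_force: 57.4
time: 43.8
tcp_pos: [0.5416, 0.3842, 0.0377]
tool_rot: [-0.0, 0.06, 0.998, -0.0]
force: [-0.3, -0.3, -2.6]
finger_gap: 0.782
grip_force: 57.4
```

The pins are entering freely with no side load. Last few millimetres to contact.

```bash
python3 -m creep '[[[0,0,-0.06,0,0,0],[0,0,0,0,0,0],[0,0,0,0,0,0]]]'
python3 -m creep '[[[0,0,-0.06,0,0,0],[0,0,0,0,0,0],[0,0,0,0,0,0]]]'
```

```text
time: 44.1
tcp_pos: [0.5416, 0.3841, 0.0362]
tool_rot: [-0.0, 0.06, 0.998, -0.0]
force: [-0.5, 0.5, -2.3]
finger_gap: 0.778
grip_force: 57.4
time: 44.4
tcp_pos: [0.5417, 0.3843, 0.0354]
tool_rot: [0.0, 0.06, 0.998, 0.0]
force: [-1.7, -0.7, 3.7]
finger_gap: 0.778
grip_force: 58.1
```

Contact at TCP 35.4 mm with about 6 N, as expected for the seated height. Release, go straight up, back off and check with depth.

```bash
python3 -m creep '[[[0,0,0,0,0,0],[0,0,0,0,0,0],[0,0,0,0,0,0],[0,0,0,0,0,0],[0,0,0,0,0,0]]]' -1
python3 -m creep '[[[0,0,0.3,0,0,0],[0,0,0.6,0,0,0],[0,0,1,0,0,0],[0,0,1,0,0,0],[0,0,1,0,0,0],[0,0,1,0,0,0],[0,0,1,0,0,0],[-0.4,-0.6,0.4,0,0,0],[-0.4,-1,0,0,0,0],[-0.2,-1,0,0,0,0],[0,0,0,0,0,0],[0,0,0,0,0,0]]]'
python3 - <<'E'
from h import *
import pickle
w=grab_frame("wrist"); s=grab_frame("scene"); d=grab_frame("side"); pickle.dump((w,s,d),open("end.pkl","wb"))
a=np.radians(-6.95); ex=np.array([np.cos(a),np.sin(a)]); ey=np.array([-ex[1],ex[0]])
for n,f in(("w",w),("s",s),("d",d)):
    C=cloud(f); L=np.dstack([(C[...,:2]-[.541,.3842])@ex,(C[...,:2]-[.541,.3842])@ey,C[...,2]])
    m=(abs(L[...,0])<.056)&(abs(L[...,1])<.027)&(L[...,2]>.046)&(L[...,2]<.0545); S=L[m]
    if len(S)>30:
        k=np.linalg.lstsq(np.c_[S[:,:2],np.ones(len(S))],S[:,2],rcond=None)[0]; print(n,"deck",k[2].round(4),"tilt",np.degrees(k[:2]).round(2),len(S))
    m=(abs(L[...,0])<.08)&(abs(L[...,1])<.045)&(L[...,2]>.046)&(L[...,2]<.075); S=L[m]; print("  outline",cv2.minAreaRect((S[:,:2]*1000).astype(np.float32)))
    for sx in(-.03,.03):
        m=(np.hypot(L[...,0]-sx,L[...,1])<.018)&(L[...,2]>.0565)&(L[...,2]<.08); S=L[m]
        if len(S)>5: print("   ring",sx,len(S),np.percentile(S[:,2],[10,50,95]).round(4),cv2.minEnclosingCircle((S[:,:2]*1000).astype(np.float32)))
d0=pickle.load(open("side0.pkl","rb")); s0=pickle.load(open("scene0.pkl","rb"))
for n,f,g,pts in(("s",s,s0,((268,188),(285,208),(301,245),(344,240))),("d",d,d0,((280,213),(270,232),(242,263),(276,284)))):
    print(n,[int(np.abs(f["img"][v-12:v+13,u-14:u+15].astype(int)-g["img"][v-12:v+13,u-14:u+15]).max(2).__gt__(40).sum()) for u,v in pts])
E
```

```text
time: 44.9
tcp_pos: [0.5416, 0.3842, 0.0347]
tool_rot: [-0.0, 0.06, 0.998, -0.0]
force: [-0.1, 0.4, -1.1]
finger_gap: 1.003
grip_force: 0.0
time: 46.1
tcp_pos: [0.5169, 0.3192, 0.1938]
tool_rot: [0.001, 0.061, 0.998, 0.001]
force: [0.1, -0.3, 0.2]
finger_gap: 1.003
grip_force: 0.0
w deck 0.0513 tilt [0.02 0.01] 5231
  outline ((-0.1427001953125, 0.191986083984375), (68.3052978515625, 130.7008819580078), 89.82958221435547)
   ring -0.03 352 [0.0584 0.0606 0.0654] ((-30.981792449951172, 1.1211315393447876), 12.925352096557617)
   ring 0.03 346 [0.0578 0.0605 0.0648] ((28.379026412963867, 2.6498067378997803), 13.469727516174316)
s deck 0.0511 tilt [0.05 0.22] 354
  outline ((0.8527069091796875, -1.4519004821777344), (73.78724670410156, 132.61715698242188), 89.10690307617188)
   ring -0.03 45 [0.0572 0.0593 0.0637] ((-28.09258460998535, -0.8498757481575012), 14.741659164428711)
   ring 0.03 37 [0.058  0.0594 0.0625] ((29.9477481842041, 2.1067984104156494), 13.354491233825684)
d deck 0.0511 tilt [ 0.02 -0.38] 208
  outline ((3.0974197387695312, -0.7701988220214844), (74.98594665527344, 129.2741241455078), 89.85228729248047)
   ring -0.03 28 [0.0576 0.0592 0.0623] ((-28.004281997680664, -1.0187890529632568), 13.434991836547852)
   ring 0.03 28 [0.0576 0.0596 0.0626] ((30.27472686767578, -0.545879602432251), 13.910715103149414)
s [0, 0, 0, 0]
d [0, 0, 0, 0]
```

The deck is at 51.3 mm (52 nominal; depth read 0.7 mm low on the loose tray too) and level to 0.02°. Both rings are down on it and the bystanders haven't moved. Handing in.

```bash
python3 -c "
from station import workorder; print(workorder.hand_in())"
```

```text
the job is handed in; nothing more can be done
None
```

The job is done and handed in at about 46 s: both ingots lie in their bays, both rings are down over their pegs, and the ring tray is stacked level with its pins home; the tins, pot and wax were not touched.

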